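Butt a breaker enclosure into the trunking corner and hold it for screwing down

TASK

Get the small breaker enclosure ready for screwing down: first press its hinged cover shut until it snaps, so that no chips fall in, then lift it onto the perforated mounting panel and push it fully home into the corner between the two runs of white trunking, flat on the panel, a long side along the far run and an end against the side run. Finish while still holding it firmly against both runs (do not let go: the screws are driven next), and leave everything else where it lies.

Things in the scene. Friction and masses are not known exactly. Their poses are not given: they have to be found in the camera images.
- enclosure: Light grey plastic breaker enclosure, loose, 64 mm (its x) by 130 mm (y) by 58 mm high, 0.3 to 0.6 kg; starts on the bench left of the panel, turned up to 0.8 rad from the panel's axes. Origin: centre of its underside. Plain sides up to 40 mm; above, a 20 mm long end cap at each end (to 58 mm) and the cover between them. Can be gripped across its 64 mm width.
- cover (a joint): Enclosure's hinged cover, rad: 0 = shut, grows as it opens (to 1.15); starts at 0.5 to 0.95; stays where it is left. Hinge line along the enclosure's y at x = +28.5, z = 43.5 mm in its frame. Its flat outer face, with a dark window, reaches 60 mm from the hinge line to the free edge at -x, is 88 mm wide (y -44 to 44) and lies 14.5 mm above the hinge line when shut.
- cover_lip (a point): Point on the cover's outer face, middle of its free edge (57.5 mm from the hinge line): press here, straight down. A snap catch resists from about 0.16 rad: it takes about 8 N, tips over near 0.08 rad, then pushes the cover to 0 and holds it there. Shut, the point is 29 mm to -x of the enclosure's origin, 58 mm above its underside.
- panel: Grey perforated steel mounting panel fixed flat on the bench, 300 mm (x) by 340 mm (y), 15 mm high. Origin: centre of its underside; +x edge is the far one. It carries the two runs of trunking and, on its left part (panel x -130 to 70 mm, y 70 to 160 mm), a rail with breakers and terminals up to 91 mm above the bench.
- far_trunking: White plastic trunking fixed on the panel along its far edge, parallel to the panel's y: 25 mm wide, 16 mm high above the panel. Its inner face (panel x = +110 mm) is one stop; a long side of the enclosure goes against it. Origin: on the panel's top face above the panel's centre; axes as the panel's.
- side_trunking: White plastic trunking fixed on the panel along its right edge, parallel to the panel's x: 25 mm wide, 16 mm high above the panel. Its inner face (panel y = -130 mm) is the other stop; an end of the enclosure goes against it. Origin: on the panel's top face above the panel's centre; axes as the panel's.
- corner (a point): Inner corner where the two runs of trunking meet, on the panel's top face; axes as the panel's: +x into the far run, -y into the side run. Fully home, the enclosure's origin lies at x = -32 mm, y = +65 mm, z = 0 in this frame, either end first.
- lampholder_1: White screw-in lampholder standing loose on its 74 mm round base, 58 mm high, neck 43 mm across. Bystander. Origin: centre of its underside.
- lampholder_2: White screw-in lampholder standing loose on its 74 mm round base, 58 mm high, neck 43 mm across. Bystander. Origin: centre of its underside.
- lampholder_3: White screw-in lampholder standing loose on its 74 mm round base, 58 mm high, neck 43 mm across. Bystander. Origin: centre of its underside.
- screwdriver: Screwdriver, 200 mm long, black handle 26 mm thick, lying loose on the bench near the robot. Bystander. Origin: middle of its length, on the underside; handle to its -x.
- terminal_strip: White twelve-way terminal strip, 20 by 96 by 16 mm, lying loose on the bench near the robot. Bystander. Origin: centre of its underside.
- gland: Grey plastic cable gland, 27 mm across, 34 mm high, standing loose near the enclosure's +y end. Bystander. Origin: centre of its underside.
- breaker: White single-pole miniature breaker lying loose on its side on the near right part of the panel, 70 by 85 mm, 18 mm high. Bystander. Origin: near the centre of its underside.
Mind the look-alikes: they are no part of the job. What is shaped like the enclosure but turquoise is not meant.

How it is judged (in metres and radians):
On the way, in this order (a step that is already met when the one before it is completed fails the run):
1. the cover is snapped shut (value of joint cover below 0.04 rad), for 0.2 s.
2. the enclosure sits flat in the corner, touching both runs of trunking (value of joint cover below 0.04 rad and x of enclosure in the frame of corner between -0.0355 and -0.0295 m and y of enclosure in the frame of corner between 0.0625 and 0.0685 m and z of enclosure in the frame of corner between -0.003 and 0.004 m and angle between enclosure's own z axis and vertical below 0.035 rad and angle between the y axis of enclosure and the y axis of corner, either way round below 0.035 rad and contact force between enclosure and far_trunking above 1.5 N and contact force between enclosure and side_trunking above 1.5 N), for 0.2 s.
At the end, for the whole second after the job is handed in: Robot still holding or pushing the enclosure; it presses on each run with over 1.5 N, lies flat on the panel (4 mm, 0.035 rad), origin within about 3 mm of home from the corner, long side parallel to the far run within 0.035 rad, cover snapped shut (under 0.04 rad) (all of step 2 and (contact force between enclosure and the fingers above 1 N or contact force between enclosure and the arm above 1 N)); the arm keeps its last pose, push and grip.
It fails at once if a bystander (lampholders, screwdriver, terminal strip, gland, loose breaker) is shifted by more than 30 mm (distance of any of lampholder_1, lampholder_2, lampholder_3, screwdriver, terminal_strip, gland, breaker from where it was at the start of the episode above 0.03 m).
It also fails if it takes over 64 s, if anything falls off the work surface, if the arm or the gripper's body presses on something with over 40 N, if the wrist force passes 120 N, or if a joint passes its speed limit or range.

ROBOT

A 7-joint arm with a two-finger parallel gripper is mounted at the origin on the work surface. World frame = base frame: x ahead of the robot, y to its left, z up, the work surface at z = 0. Lengths are in mm, angles in rad, forces in N, time in s.
With the tool pointing down it reaches from about 400 to 850 mm from the base axis. Payload 6.9 kg.
Tool frame: the origin (TCP) lies on the centre line of the jaws, within the pads' length; the fingertips stand 19 mm ahead of it and the grasp point (between the pads) is the TCP (ctrl.finger_overhang is the distance from the TCP to the fingertips, in mm); z points along the fingers, x is the direction in which the jaws open and shut, and the axes are right-handed (so a half turn about z gives the same grasp; the last joint's range is limited). The gripper opens to 85 mm and grips with 20 to 120 N. Pads are 22 mm wide; open, the fingers measure 114 mm over their backs; the gripper's body (76 mm by 85 mm) begins 54 mm behind the grasp point. The pads swing forward as they close: fully open they stand 13 mm farther back than shut.
Start: joints at [1.212, 0.507, -0.238, 1.5, 0.126, 1.149, -0.155], TCP at [280.123, -558.698, 250.275] pointing down, gripper open.
Joint ranges: [-3.08, 3.08], [-0.24, 2.05], [-1.43, 1.35], [0, 2.5], [-1.52, 4.66], [0.17, 1.96], [-2.89, 2.89]. Speed limits (rad/s): [2.39, 2.39, 3.14, 3.14, 3.14, 3.14, 3.14].

INTERFACE

Orientations are given as a unit quaternion [x, y, z, w].
In Python, from plant import ctrl gives the robot as it stands.
- The arm moves only by the shell command python3 -m handwheel 'ROWS' [FORCE]. ROWS is JSON, one flat list of numbers, 5 for each row, row after row: the opening, from -1 (shut) to 1 (fully open), then the shift along the world's x, y, z in units of 25 mm (1.0 is 25 mm), then the turn about the world's z in units of 6 degrees (1.0 is 6 degrees). In form: [grip, x, y, z, yaw, grip, x, y, z, yaw, ...]. A call has 1 to 5 rows; each row is the pose to reach, as a shift and turn from the pose measured when the call began; what a row does not reach only later rows make up. A row lasts 1/10 s, in which the tool goes at most 50 mm and 8.59 degrees, less where a joint would pass 70% of its speed; a pose out of reach is approached as far as the arm can. A call with a gripper value outside its range is refused whole. The fingers move at their own pace and stop on an object; FORCE is the grip in N (left out, the last holds). Time passes only in rows, so rows that repeat a pose let the fingers close. It gives the time, the measured TCP pose, the force and the opening at its end, in the units of the state.
- ctrl.read_state(): the state, without advancing time (a new reading comes with each control period).
- ctrl.camera(name): name is "scene" or "side" or "wrist"; returns the picture (480x640x3 uint8, red, green, blue); there is no depth.
- ctrl.camera_model(name): a dict with "fx", "fy", "cx", "cy" (pixels), "dist" ([k1, k2, p1, p2, k3] as OpenCV has them; the pictures are not rectified), "pose" (4x4, takes a point from camera to world coordinates). Camera axes: x right, y down, z forward; pixel columns grow to the right and rows downward; lengths in mm; the calibration is good to about 2 mm. A picture is of the moment at which its call begins: read the wrist's pose just before it. camera_model takes no time and is no camera call; for the wrist camera it gives the pose at the moment of the call.
- ctrl.sign_off(): hands the job in, once; it reports no verdict.
The state is a dict: "time": time; "qpos": joint angles; "joint_velocities": joint speeds; "tau": joint torques, N m; "tool_pos": TCP position; "eef_rot": TCP orientation; "contact_force": force on the tool from outside, world axes, zero at the start; "moment": the same for the moment, N m; "gripper_width": finger opening in mm.
Only numpy, scipy, OpenCV 4.12 (cv2) and the standard library are available. Lean on these libraries where they do the work, as an engineer would, in place of code of your own. Each camera call takes 0.05 s, during which the arm holds its last target.

## Working session

There is one attempt and no reset: what is moved stays moved. The work goes in short steps, Python scripts to look and compute and a shell command to move; the robot and the scene stay as the last step left them, time stands still between calls to the robot, and variables do not carry over. Pictures are saved under pics/ and viewed, and the job is handed in when it is done.

```bash
ls; mkdir -p pics; python3 - <<'E'
from plant import ctrl
import cv2,json
print(ctrl.read_state(), ctrl.finger_overhang)
for n in("scene","side","wrist"):
    m=ctrl.camera_model(n);print(n,m)
    cv2.imwrite(f"pics/{n}0.png",ctrl.camera(n)[:,:,::-1])
E
```

```text
pics
{'time': 0.0, 'qpos': array([ 1.21153382,  0.50837698, -0.23752251,  1.50110807,  0.12571184,
        1.14889697, -0.15478144]), 'joint_velocities': array([ 0.00066362, -0.00095827, -0.00050042,  0.00045825,  0.00100646,
       -0.00178808,  0.0002087 ]), 'tau': array([-1.01350845e-04, -6.20600438e+01, -2.18649410e+00, -2.49650824e+01,
        1.27374291e-02,  1.20368041e-02,  2.02306813e-05]), 'tool_pos': array([ 279.8542711 , -558.33487714,  249.41379805]), 'eef_rot': array([ 8.50952828e-01, -5.25241351e-01, -7.75120981e-04, -4.55916542e-04]), 'contact_force': array([ 0.58484944, -0.8723276 ,  0.18521854]), 'moment': array([-0.01211833,  0.04044022, -0.03601755]), 'gripper_width': 85.37007861506967} 19.0
scene {'fx': 447.8843460972246, 'fy': 447.8843460972246, 'cx': 320.49332017429555, 'cy': 237.8942175668309, 'dist': array([0.03016874, 0.        , 0.        , 0.        , 0.        ]), 'pose': array([[-7.91812194e-01,  5.36496950e-01, -2.91898052e-01,
         7.35305935e+02],
       [ 6.10689654e-01,  6.87955113e-01, -3.92142715e-01,
         3.79800632e+02],
       [-9.57061
[... 535 characters left out ...]
03466352e-02, -7.71507802e-01, -6.35894429e-01,
         8.25544467e+02],
       [ 0.00000000e+00,  0.00000000e+00,  0.00000000e+00,
         1.00000000e+00]])}
wrist {'fx': 339.8674599925573, 'fy': 339.8674599925573, 'cx': 316.92470568127516, 'cy': 235.5856246776469, 'dist': array([-0.02631331,  0.        ,  0.        ,  0.        ,  0.        ]), 'pose': array([[ 4.48278825e-01, -8.45351441e-01, -2.90563309e-01,
         3.55013139e+02],
       [-8.93892161e-01, -4.24553733e-01, -1.43912935e-01,
        -5.21018762e+02],
       [-1.70273084e-03,  3.24245385e-01, -9.45971475e-01,
         3.72643796e+02],
       [ 0.00000000e+00,  0.00000000e+00,  0.00000000e+00,
         1.00000000e+00]])}
```

View pics/scene0.png

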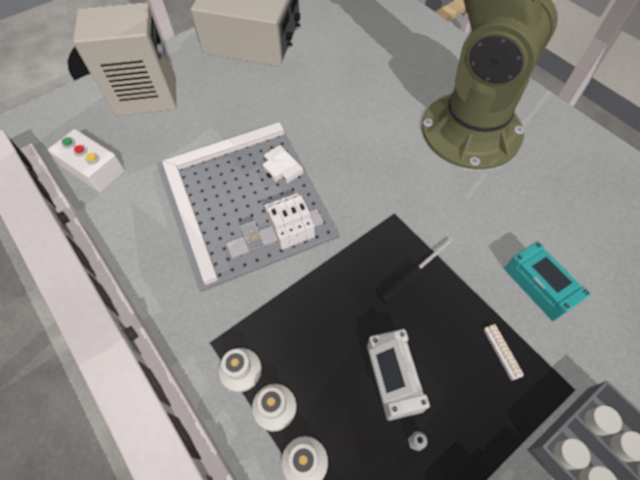

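View pics/side0.png

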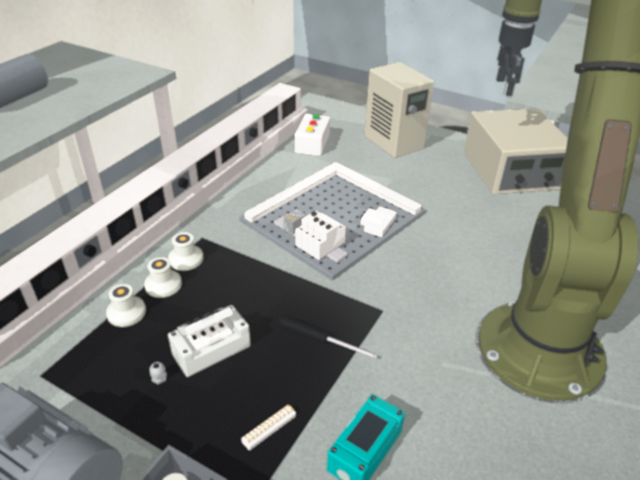

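View pics/wrist0.png

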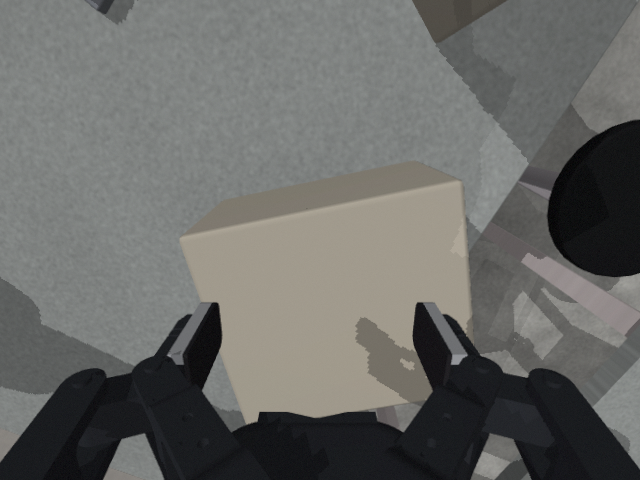

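The scene view has the grey enclosure at about (397,373) with its cover ajar, the gland at (418,441), the lampholders at (240,368), (273,406) and (304,460), and the panel at (250,205) with its trunking corner near (168,165). The wrist camera doesn't show the work area yet. I'll zoom in.

```bash
cat > h.py <<'E'
import numpy as np, cv2
from plant import ctrl
def ray(n,px,m=None):
    m=m or ctrl.camera_model(n)
    K=np.array([[m['fx'],0,m['cx']],[0,m['fy'],m['cy']],[0,0,1]])
    u=cv2.undistortPoints(np.array(px,float).reshape(-1,1,2),K,m['dist']).reshape(-1,2)
    d=np.c_[u,np.ones(len(u))]@m['pose'][:3,:3].T
    return m['pose'][:3,3],d
def onz(n,px,z,m=None):
    o,d=ray(n,px,m); return o+d*((z-o[2])/d[:,2])[:,None]
def proj(n,P,m=None):
    m=m or ctrl.camera_model(n)
    K=np.array([[m['fx'],0,m['cx']],[0,m['fy'],m['cy']],[0,0,1]])
    R=m['pose'][:3,:3]; t=-R.T@m['pose'][:3,3]
    return cv2.projectPoints(np.array(P,float).reshape(-1,1,3),cv2.Rodrigues(R.T)[0],t,K,m['dist'])[0].reshape(-1,2)
def tri(a,pa,b,pb):
    o1,d1=ray(a,[pa]);o2,d2=ray(b,[pb]);d1=d1[0];d2=d2[0]
    s=np.linalg.lstsq(np.c_[d1,-d2],o2-o1,rcond=None)[0]
    p,q=o1+s[0]*d1,o2+s[1]*d2
    return (p+q)/2,np.linalg.norm(p-q)
E
python3 - <<'E'
import cv2
def crop(f,x,y,w,h,s,o):
    im=cv2.imread(f)[y:y+h,x:x+w]; im=cv2.resize(im,None,fx=s,fy=s,interpolation=cv2.INTER_CUBIC)
    for k in range(0,w,20): cv2.putText(im,str(x+k),(k*s,10),0,.35,(0,0,255),1); cv2.line(im,(k*s,12),(k*s,18),(0,0,255))
    for k in range(0,h,20): cv2.putText(im,str(y+k),(0,k*s+4),0,.35,(0,0,255),1)
    cv2.imwrite(o,im)
crop("pics/scene0.png",340,315,120,145,4,"pics/c1.png")
crop("pics/side0.png",140,290,130,100,6,"pics/c2.png")
crop("pics/scene0.png",150,110,200,190,3,"pics/c3.png")
E
```

```text
(no output)
```

View pics/c1.png

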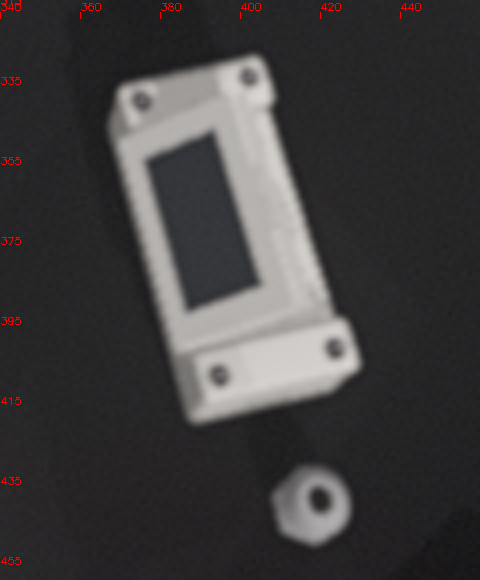

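View pics/c2.png

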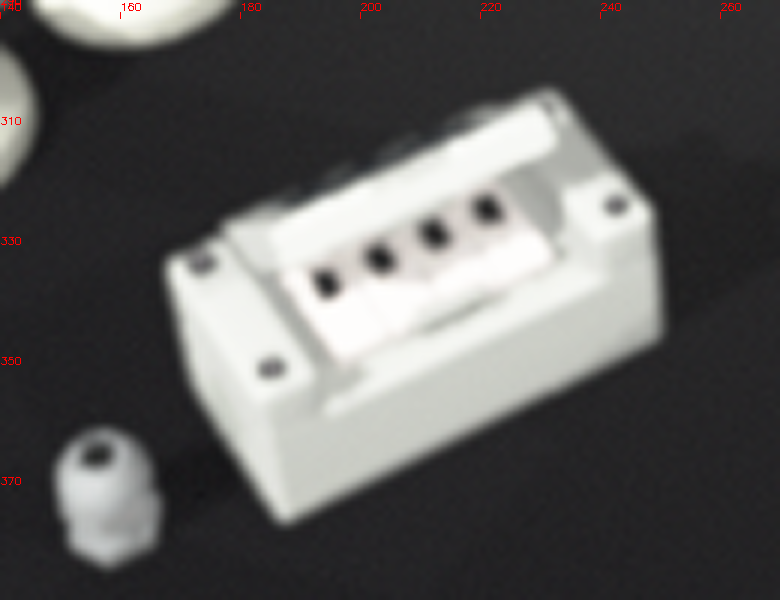

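View pics/c3.png

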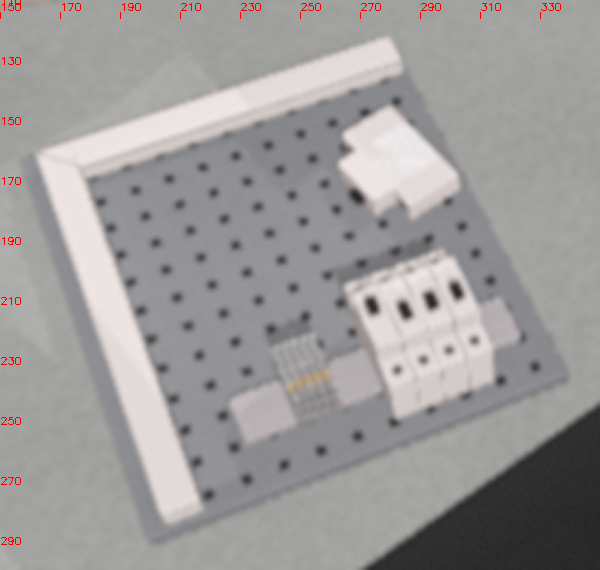

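```bash
python3 - <<'E'
from h import *
sc=[(375.5,340.2),(402.2,334),(394.8,408.8),(423.8,402)]
P=onz("scene",sc,58);print(P.round(1));print(P.mean(0), [np.linalg.norm(P[a]-P[b]).round(1) for a,b in((0,1),(2,3),(0,2),(1,3),(0,3),(1,2))])
si=[(173.7,334),(185.2,351.3),(242.7,324.2)]
Q=onz("side",si,58);print(Q.round(1))
print(proj("side",P).round(1))
v=(P[2]+P[3]-P[0]-P[1]);print("ang of long axis",np.degrees(np.arctan2(v[1],v[0])))
def crop(f,x,y,w,h,s,o):
    im=cv2.imread(f)[y:y+h,x:x+w]; im=cv2.resize(im,None,fx=s,fy=s,interpolation=cv2.INTER_CUBIC)
    for k in range(0,w,20): cv2.putText(im,str(x+k),(k*s,10),0,.35,(0,0,255),1); cv2.line(im,(k*s,12),(k*s,18),(0,0,255))
    for k in range(0,h,20): cv2.putText(im,str(y+k),(0,k*s+4),0,.35,(0,0,255),1)
    cv2.imwrite(o,im)
crop("pics/side0.png",235,155,195,125,4,"pics/c4.png")
E
```

```text
[[530.5 256.6  58. ]
 [487.1 276.4  58. ]
 [579.  358.2  58. ]
 [535.5 378.8  58. ]]
[533.02210502 317.50993451  58.        ] [np.float64(47.8), np.float64(48.1), np.float64(112.7), np.float64(113.2), np.float64(122.3), np.float64(123.1)]
[[577.6 357.3  58. ]
 [534.6 377.6  58. ]
 [486.2 275.7  58. ]]
[[229.2 308.6]
 [242.1 324.3]
 [172.7 334.1]
 [184.3 351.5]]
ang of long axis 64.59740327651313
```

View pics/c4.png

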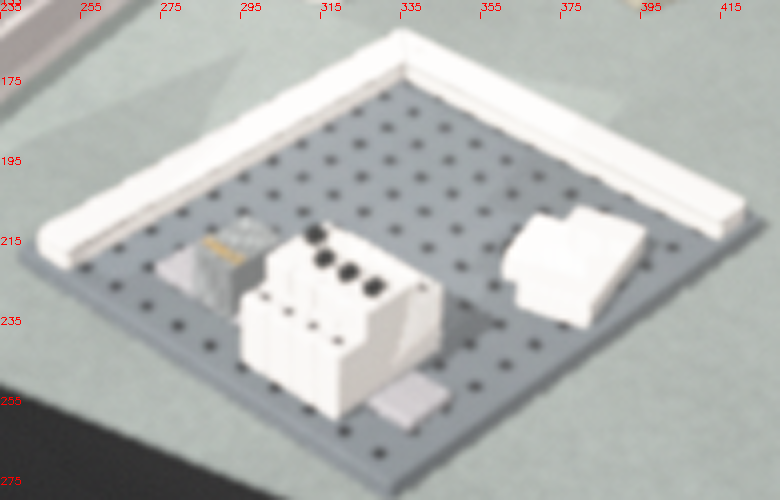

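The four cap screws agree between both views to about 1 mm: centre (532,317), long axis 64.6°, with the gland at that end, so +y points to it. The hinge is on the far side and the free edge on the robot side. Next I'll measure the trunking lines and the cover lip.

```bash
cat > edge.py <<'E'
from h import *
def edge(im,a,b,half=4,n=40):
    a=np.array(a,float);b=np.array(b,float);t=(b-a)/np.linalg.norm(b-a);nn=np.array([-t[1],t[0]])
    s=np.arange(-half,half+.01,.25);out=[]
    for k in np.linspace(.05,.95,n):
        p=a+k*(b-a);q=p+s[:,None]*nn
        v=cv2.remap(im,q[:,0].astype(np.float32)[None],q[:,1].astype(np.float32)[None],cv2.INTER_LINEAR)[0]
        g=np.abs(np.gradient(cv2.GaussianBlur(v[None].astype(np.float32),(5,1),1)[0]))
        out.append(q[g.argmax()])
    out=np.array(out)
    for _ in range(3):
        vx,vy,x,y=cv2.fitLine(out.astype(np.float32),cv2.DIST_HUBER,0,.01,.01).ravel()
        r=(out-[x,y])@[-vy,vx]; out=out[abs(r)<max(.5,2*r.std())]
    return np.array([x,y]),np.array([vx,vy]),r.std(),len(out)
def inter(l1,l2):
    A=np.c_[l1[1],-l2[1]];s=np.linalg.solve(A,l2[0]-l1[0]);return l1[0]+s[0]*l1[1]
E
python3 - <<'E'
from edge import *
def rep(n,f,fa,sa,z1,z2):
    g=cv2.imread(f,0)
    L1=edge(g,*fa);L2=edge(g,*sa)
    for nm,L,z in(("far",L1,z1),("side",L2,z2)):
        P=onz(n,[L[0]-20*L[1],L[0]+20*L[1]],z);d=P[1]-P[0]
        print(n,nm,L[2:],P[0].round(1),"ang",np.degrees(np.arctan2(d[1],d[0])).round(2))
    # world intersect
    def wl(L,z):
        P=onz(n,[L[0]-20*L[1],L[0]+20*L[1]],z);return P[0][:2],(P[1]-P[0])[:2]
    print("corner",inter(wl(L1,z1),wl(L2,z2)).round(1))
rep("scene","pics/scene0.png",((176,166),(216,279)),((178,167),(282,134)),31,15)
rep("scene","pics/scene0.png",((176,166),(216,279)),((178,161),(282,129)),31,31)
rep("side","pics/side0.png",((333,175),(254,221)),((340,174),(412,214)),15,15)
print(onz("scene",[(153,288)],15)) 
print(ctrl.finger_overhang)
E
```

```text
scene far (np.float64(0.21058277214248078), 37) [ 640.7 -196.6   31. ] ang 76.18
scene side (np.float64(0.2075787434938887), 40) [ 528.7 -294.7   15. ] ang 166.11
corner [ 611.5 -315.2]
scene far (np.float64(0.21058277214248078), 37) [ 640.7 -196.6   31. ] ang 76.18
scene side (np.float64(0.20107775052398147), 40) [ 527.4 -293.6   31. ] ang 166.23
corner [ 611.7 -314.3]
side far (np.float64(0.19946468470357193), 36) [ 662.5 -105.3   15. ] ang -103.49
side side (np.float64(0.2047311386763879), 40) [ 518.1 -291.1   15. ] ang 166.25
corner [ 612.4 -314.2]
[[789.52869021 -90.2964493   15.        ]]
19.0
```

```bash
python3 - <<'E'
from h import *
C=np.array([532.5,317.2,0]);a=np.radians(64.6);ey=np.array([np.cos(a),np.sin(a),0]);ex=np.array([np.sin(a),-np.cos(a),0])
m=ctrl.camera_model("side");im=cv2.imread("pics/side0.png");ms=cv2.imread("pics/scene0.png")
for th in np.arange(.4,1.0,.1):
    c,s=np.cos(th),np.sin(th)
    L=[C+ex*(28.5-60*c+14.5*s)+ey*y+np.array([0,0,43.5+60*s+14.5*c]) for y in(-44,44)]
    print(round(th,1),"side",proj("side",L).round(1).tolist(),"scene",proj("scene",L).round(1).tolist())
E
```

```text
0.4 side [[234.4, 317.7], [188.9, 338.8]] scene [[405.0, 337.3], [422.2, 391.4]]
0.5 side [[233.2, 314.5], [187.6, 335.5]] scene [[403.2, 337.0], [420.4, 391.4]]
0.6 side [[231.8, 311.4], [186.1, 332.2]] scene [[401.0, 336.8], [418.2, 391.4]]
0.7 side [[230.3, 308.2], [184.6, 328.9]] scene [[398.6, 336.7], [415.7, 391.6]]
0.8 side [[228.8, 305.1], [183.1, 325.7]] scene [[395.8, 336.7], [412.8, 391.9]]
0.9 side [[227.2, 302.2], [181.5, 322.6]] scene [[392.8, 336.9], [409.7, 392.4]]
```

Cover angle ≈ 0.7 rad, trunking corner ≈ (612,−314.5) with panel y at 76.3° (both views agree to within 1 mm). I'll start the approach.

```bash
python3 -m handwheel '[1,1,1.6,0,0.5, 1,2,3.2,0,1, 0,3,4.8,0.4,1.5, -1,4,6.4,0.4,2, -1,5,8,0.4,2.5]' 40; python3 -m handwheel '[-1,0.8,1.7,0,0.5, -1,1.6,3.4,0,1, -1,2.2,5.2,0,1.5, -1,2.6,7,0,2, -1,2.8,8.8,0,2.5]'
```

```text
time: 0.65
tool_pos: [405.6, -356.7, 259.8]
eef_rot: [0.913, -0.409, -0.0, -0.0]
contact_force: [0.9, 0.1, -0.1]
gripper_width: 44.0
time: 1.15
tool_pos: [476.1, -134.7, 259.7]
eef_rot: [0.959, -0.285, -0.0, -0.0]
contact_force: [1.7, -0.2, -0.1]
gripper_width: -0.1
```

```bash
python3 -m handwheel '[-1,0.5,1.9,0,0.3, -1,1,3.8,0,0.6, -1,1.5,5.7,0,0.9, -1,2,7.6,0,1.28, -1,2.1,9.5,0,1.28]'; python3 -m handwheel '[-1,0,1.9,0,0, -1,0,3.8,0,0, -1,0,5.7,0,0, -1,0,7.6,-0.8,0, -1,0,8.5,-1.6,0]';python3 -m handwheel '[-1,0,0,0,0,-1,0,0,0,0]'; python3 - <<'E'
from h import *
print(ctrl.read_state()['tool_pos'])
cv2.imwrite("pics/s1.png",ctrl.camera("side")[220:420,100:300][:,:,::-1].repeat(3,0).repeat(3,1))
E
```

```text
time: 1.65
tool_pos: [529.5, 104.6, 259.4]
eef_rot: [0.976, -0.22, -0.0, -0.0]
contact_force: [1.0, -0.4, -0.6]
gripper_width: 0.2
time: 2.15
tool_pos: [528.2, 322.3, 219.3]
eef_rot: [0.976, -0.218, -0.0, -0.002]
contact_force: [-0.3, 0.4, 0.2]
gripper_width: 0.0
time: 2.35
tool_pos: [527.5, 322.8, 218.7]
eef_rot: [0.976, -0.217, -0.001, -0.002]
contact_force: [0.2, -0.2, 0.2]
gripper_width: -0.1
[527.53266704 322.78588715 218.72934668]
```

View pics/s1.png

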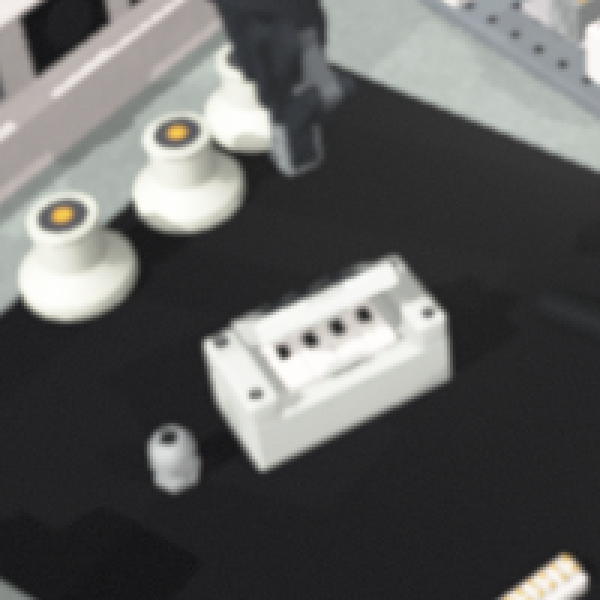

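The side view shows the closed fingers above and behind the enclosure, with the cover still open. I'll come down to just above the lip.

```bash
python3 -m handwheel '[-1,0.07,-0.16,-1.5,0, -1,0.07,-0.16,-3,0, -1,0.07,-0.16,-3.9,0,-1,0.07,-0.16,-3.9,0]';  python3 - <<'E'
from h import *
cv2.imwrite("pics/s2.png",ctrl.camera("side")[220:420,100:300][:,:,::-1].repeat(3,0).repeat(3,1))
cv2.imwrite("pics/w2.png",ctrl.camera("wrist")[:,:,::-1])
E
```

```text
time: 2.8
tool_pos: [530.1, 314.0, 119.9]
eef_rot: [0.976, -0.219, -0.001, 0.0]
contact_force: [-1.0, -0.3, -0.6]
gripper_width: 0.1
```

View pics/s2.png

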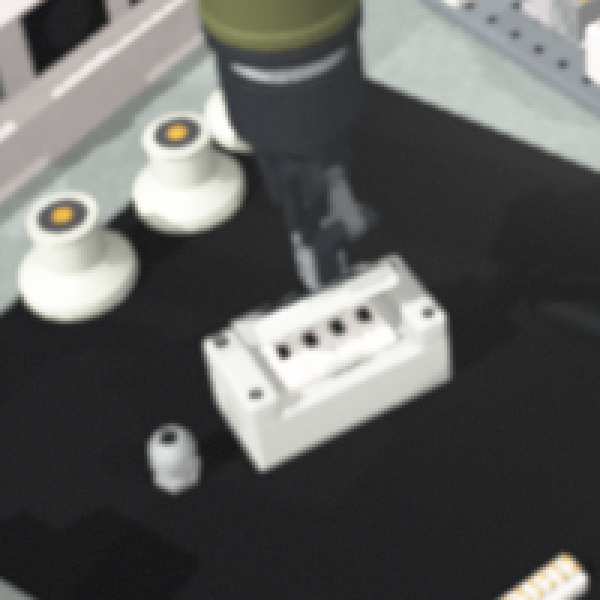

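View pics/w2.png

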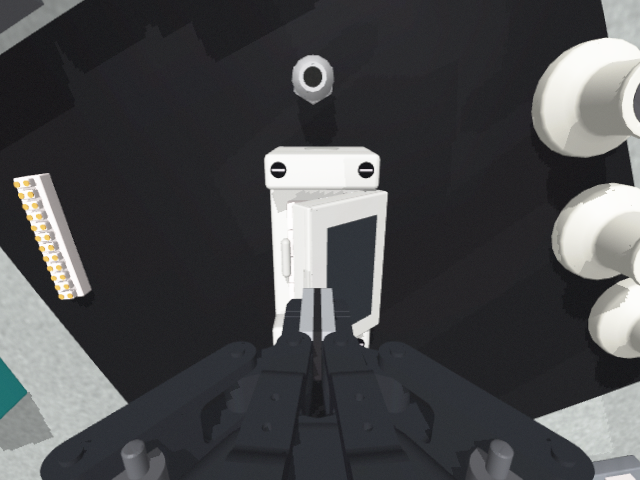

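The wrist view shows the fingertips at (317,290), over the cover just inside its free edge, with the enclosure aligned to the tool. I'll press down along the lip's arc.

```bash
python3 -m handwheel '[-1,-0.15,0.15,-0.4,0, -1,-0.29,0.25,-0.65,0, -1,-0.45,0.33,-0.9,0, -1,-0.6,0.4,-1.12,0,-1,-0.76,0.5,-1.3,0]'; python3 -m handwheel '[-1,0,0,0,0,-1,0,0,0,0]'
```

```text
time: 3.4
tool_pos: [511.3, 329.5, 90.3]
eef_rot: [0.976, -0.218, 0.0, -0.002]
contact_force: [0.3, -0.3, 0.2]
gripper_width: -0.2
time: 3.6
tool_pos: [511.8, 329.2, 90.0]
eef_rot: [0.976, -0.218, 0.0, -0.002]
contact_force: [0.1, -0.2, -0.2]
gripper_width: -0.2
```

```bash
python3 -m handwheel '[-1,-0.04,0.02,-0.2,0, -1,-0.08,0.04,-0.3,0,-1,-0.08,0.04,-0.4,0,-1,-0.08,0.04,-0.4,0]'; python3 -m handwheel '[-1,0,0,-0.1,0,-1,0,0,-0.2,0,-1,0,0,-0.2,0]';python3 - <<'E'
from h import *
cv2.imwrite("pics/s3.png",ctrl.camera("side")[220:420,100:300][:,:,::-1].repeat(3,0).repeat(3,1))
E
```

```text
time: 4.0
tool_pos: [509.9, 329.7, 79.5]
eef_rot: [0.976, -0.219, 0.0, -0.001]
contact_force: [-0.8, -0.1, 0.8]
gripper_width: -0.1
time: 4.3
tool_pos: [510.2, 329.9, 76.4]
eef_rot: [0.976, -0.219, 0.001, -0.001]
contact_force: [-3.8, -3.6, 18.2]
gripper_width: 0.2
```

View pics/s3.png

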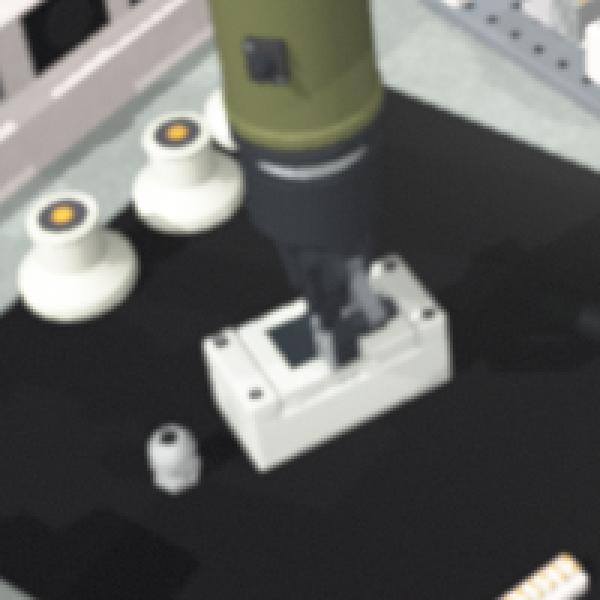

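The cover looks flush, with the tip at z≈57 and 18 N pushing back. I'll lift, centre, open and check.

```bash
python3 -m handwheel '[-1,0,0,0.8,0, -1,0,0,1.8,0,-1,0.4,-0.2,2.8,0,0,0.8,-0.4,2.8,0,1,0.9,-0.5,2.8,0]'; python3 -m handwheel '[1,0,0,0,0,1,0,0,0,0,1,0,0,0,0]';python3 - <<'E'
from h import *
print(ctrl.read_state()['tool_pos'])
cv2.imwrite("pics/w4.png",ctrl.camera("wrist")[:,:,::-1])
cv2.imwrite("pics/s4.png",ctrl.camera("side")[220:420,100:300][:,:,::-1].repeat(3,0).repeat(3,1))
cv2.imwrite("pics/sc4.png",ctrl.camera("scene")[:,:,::-1])
E
```

```text
time: 4.85
tool_pos: [534.3, 316.2, 146.4]
eef_rot: [0.976, -0.22, 0.002, -0.002]
contact_force: [-0.2, -0.7, 0.6]
gripper_width: 28.2
time: 5.15
tool_pos: [533.5, 316.3, 145.5]
eef_rot: [0.976, -0.219, 0.001, -0.001]
contact_force: [-0.1, 0.1, 0.5]
gripper_width: 72.5
[533.51626624 316.30161387 145.47980192]
```

View pics/w4.png

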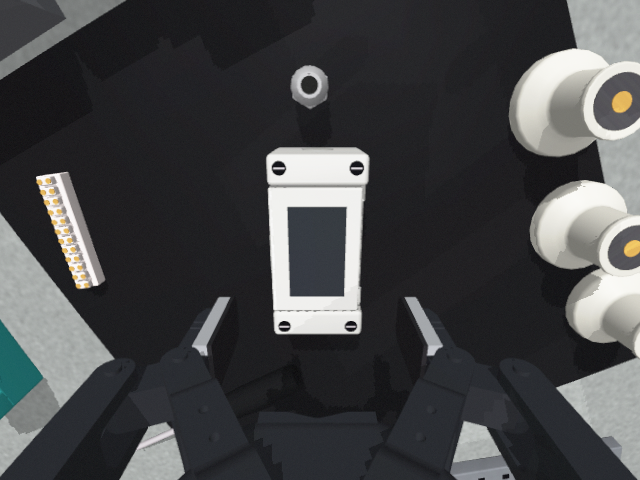

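View pics/s4.png

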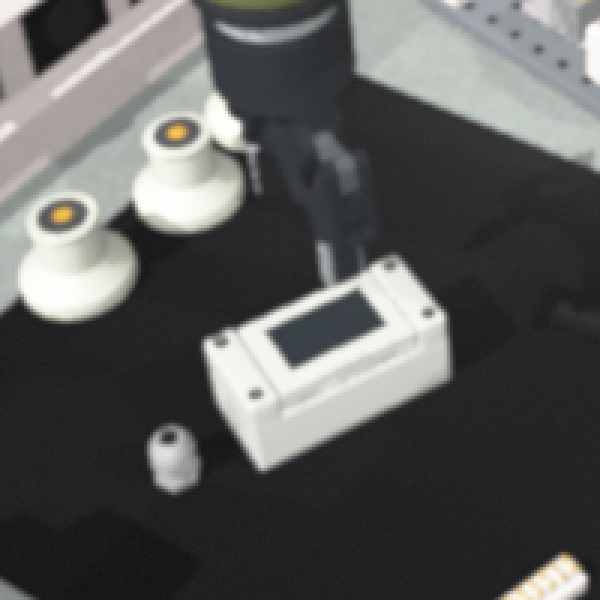

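The cover is shut and flush in both views. I'll re-measure the pose from the wrist-view screws at (278,168), (357,168), (284,326) and (351,326).

```bash
python3 - <<'E'
from h import *
P=onz("wrist",[(278.5,168),(357,168),(284.5,326.3),(350.5,326.3)],58);print(P.round(1),P.mean(0))
v=P[0]+P[1]-P[2]-P[3];print(np.degrees(np.arctan2(v[1],v[0])),np.linalg.norm(P[0]-P[1]),np.linalg.norm(P[0]-P[2]))
E
```

```text
[[536.7 376.8  58. ]
 [580.4 356.1  58. ]
 [488.4 274.3  58. ]
 [531.5 253.8  58. ]] [534.22975063 315.24205236  58.        ]
64.61285636243207 48.371065282909186 113.2715208769595
```

```bash
python3 -m handwheel '[1,0.01,-0.01,-1,0, 1,0.01,-0.01,-2,0,1,0.01,-0.01,-3,0,1,0.01,-0.01,-3.8,0,1,0.01,-0.01,-4.15,0]' 60; python3 -m handwheel '[1,0,0,0,0,0.2,0,0,0,0,-0.2,0,0,0,0,-0.2,0,0,0,0,-0.2,0,0,0,0]';python3 - <<'E'
from h import *
cv2.imwrite("pics/w5.png",ctrl.camera("wrist")[:,:,::-1])
E
```

```text
time: 5.8
tool_pos: [533.1, 315.8, 40.3]
eef_rot: [0.976, -0.219, 0.001, -0.0]
contact_force: [0.2, 0.2, -0.3]
gripper_width: 85.1
time: 6.3
tool_pos: [533.6, 316.4, 41.8]
eef_rot: [0.976, -0.219, 0.001, -0.001]
contact_force: [-1.4, -0.6, 7.2]
gripper_width: 62.4
```

View pics/w5.png

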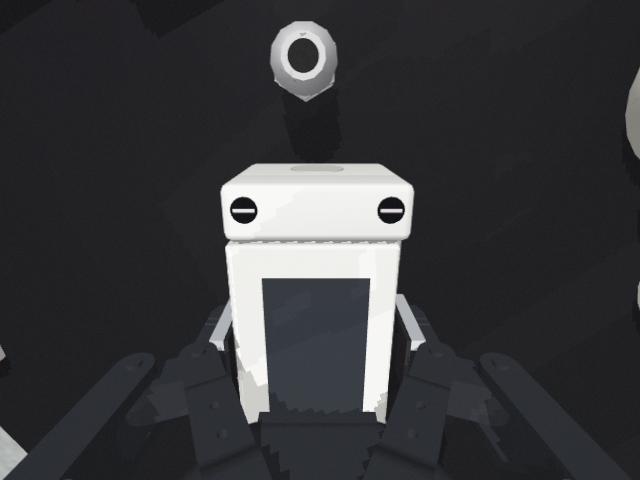

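Gripped at 62 mm, pads on the plain sides. Now lift.

```bash
python3 -m handwheel '[-0.2,0,0,0.4,0, -0.2,0,0,1.2,0,-0.2,0,0,2.4,0,-0.2,0,0,3.6,0,-0.2,0,0,4.8,0]' 60; python3 -m handwheel '[-0.2,0,0,0,0,-0.2,0,0,0,0]';python3 - <<'E'
from h import *
print(ctrl.read_state()['tool_pos'],ctrl.read_state()['gripper_width'],ctrl.read_state()['moment'])
cv2.imwrite("pics/w6.png",ctrl.camera("wrist")[:,:,::-1])
E
```

```text
time: 6.85
tool_pos: [533.2, 316.0, 163.3]
eef_rot: [0.976, -0.219, 0.001, -0.001]
contact_force: [0.6, 0.1, -4.3]
gripper_width: 62.3
time: 7.05
tool_pos: [533.2, 315.7, 163.7]
eef_rot: [0.976, -0.219, 0.001, -0.001]
contact_force: [0.4, 0.8, -5.1]
gripper_width: 62.4
[533.18531351 315.72624477 163.67230464] 62.44654022287508 [-0.00605334  0.01739827 -0.09136278]
```

View pics/w6.png

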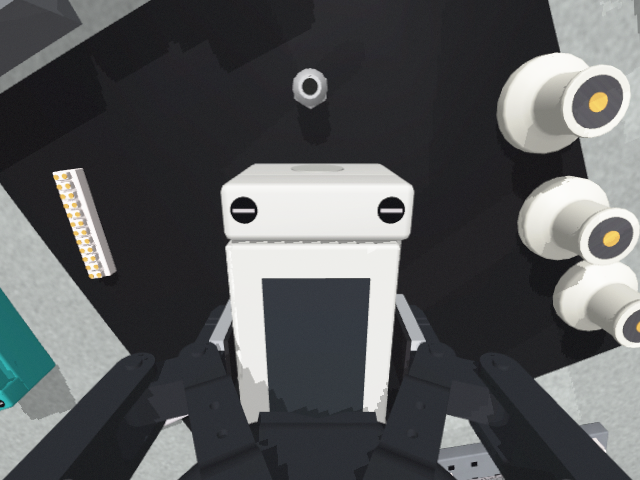

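Held firmly, unchanged in the wrist view, with about 5 N of weight. Now carry it to the panel.

```bash
python3 -m handwheel '[-0.2,0.2,-1,0,0.2, -0.2,0.4,-2.5,0,0.5,-0.2,0.6,-4.1,0,0.9,-0.2,0.8,-5.7,0,1.3,-0.2,1.0,-7.3,0,1.6]' 60; python3 -m handwheel '[-0.2,0.2,-1.6,0,0.1, -0.2,0.4,-3.2,0,0.2,-0.2,0.6,-4.8,0,0.3,-0.2,0.8,-6.4,0,0.3,-0.2,1.0,-8,0,0.3]';python3 -m handwheel '[-0.2,0,0,0,0,-0.2,0,0,0,0]'
```

```text
time: 7.6
tool_pos: [556.7, 130.7, 160.4]
eef_rot: [0.991, -0.136, -0.001, 0.0]
contact_force: [0.7, -0.7, -4.0]
gripper_width: 62.5
time: 8.1
tool_pos: [580.5, -71.2, 158.4]
eef_rot: [0.993, -0.12, -0.003, 0.0]
contact_force: [1.0, 0.1, -4.6]
gripper_width: 62.1
time: 8.3
tool_pos: [579.2, -73.1, 156.1]
eef_rot: [0.993, -0.122, -0.005, 0.0]
contact_force: [-0.2, 0.7, -3.8]
gripper_width: 62.7
```

```bash
python3 -m handwheel '[-0.2,0.1,-1.5,0.2,0, -0.2,0.2,-3,0.2,0,-0.2,0.24,-4.5,0,0,-0.2,0.24,-5.6,-0.6,0,-0.2,0.24,-6.1,-1.2,0]' 60; python3 -m handwheel '[-0.2,0,0,0,0,-0.2,0,0,0,0]';python3 - <<'E'
from h import *
print(ctrl.read_state()['tool_pos'])
cv2.imwrite("pics/w7.png",ctrl.camera("wrist")[:,:,::-1])
cv2.imwrite("pics/s7.png",ctrl.camera("side")[140:290,230:430][:,:,::-1].repeat(4,0).repeat(4,1))
cv2.imwrite("pics/sc7.png",ctrl.camera("scene")[100:300,130:360][:,:,::-1].repeat(3,0).repeat(3,1))
E
```

```text
time: 8.8
tool_pos: [584.6, -227.6, 124.6]
eef_rot: [0.992, -0.123, -0.005, 0.001]
contact_force: [-0.7, 0.8, -4.7]
gripper_width: 62.4
time: 9.0
tool_pos: [584.4, -225.1, 123.7]
eef_rot: [0.993, -0.122, -0.006, -0.0]
contact_force: [-0.2, -0.3, -4.7]
gripper_width: 61.7
[ 584.39950223 -225.07418443  123.69473124]
```

View pics/w7.png

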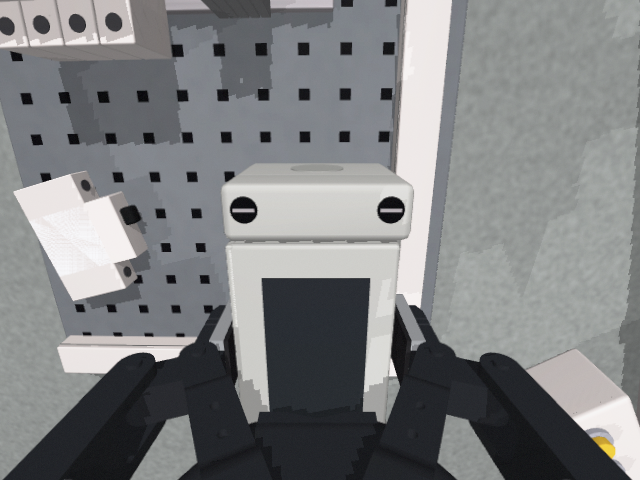

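View pics/s7.png

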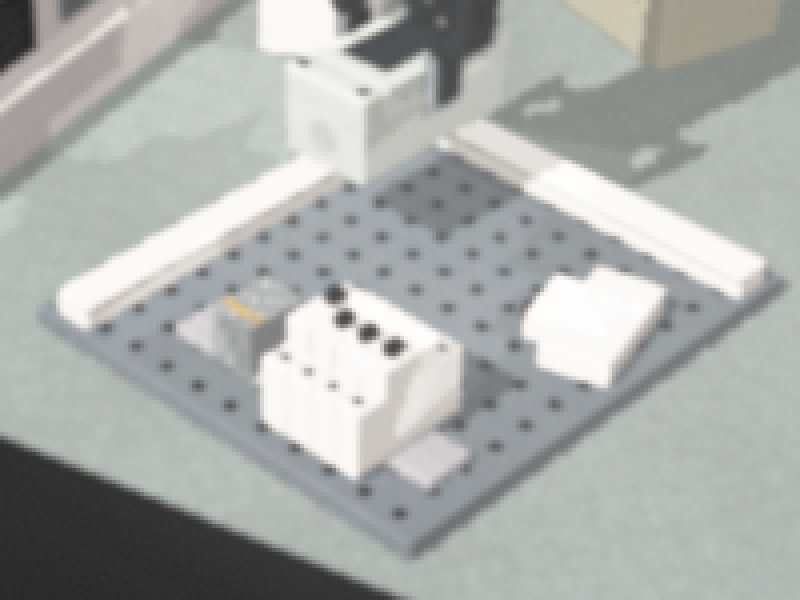

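View pics/sc7.png

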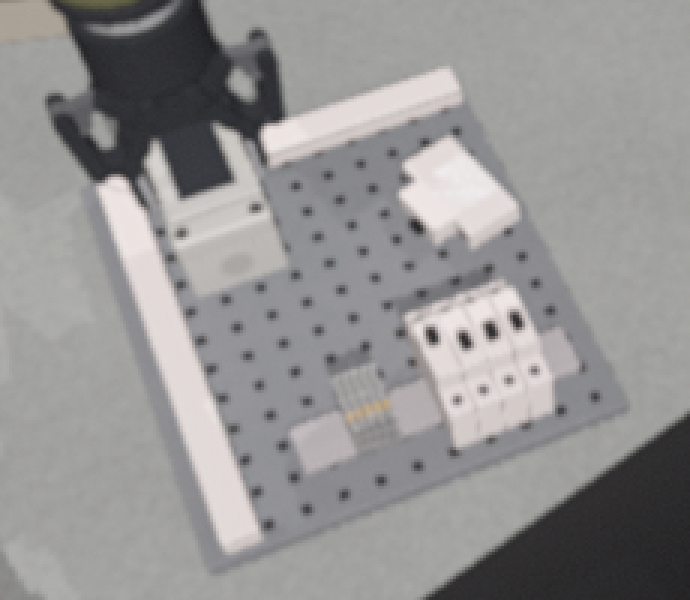

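All three views show the enclosure aligned over the corner, about 15 mm clear of each run, and the loose breaker well clear at (80,235) in the wrist view. Lower it.

```bash
python3 -m handwheel '[-0.2,0,0,-0.8,0, -0.2,0,0,-1.6,0,-0.2,0,0,-2.2,0,-0.2,0,0,-2.4,0,-0.2,0,0,-2.4,0]' 80; python3 -m handwheel '[-0.2,0,0,-0.05,0,-0.2,0,0,-0.1,0,-0.2,0,0,-0.15,0]'
```

```text
time: 9.65
tool_pos: [585.5, -224.4, 65.1]
eef_rot: [0.993, -0.121, -0.005, 0.0]
contact_force: [-0.1, -0.4, -3.7]
gripper_width: 61.7
time: 9.95
tool_pos: [585.9, -224.5, 61.9]
eef_rot: [0.993, -0.121, -0.004, 0.0]
contact_force: [0.5, 0.3, -4.3]
gripper_width: 61.5
```

```bash
python3 -m handwheel '[-0.2,0,0,-0.07,0,-0.2,0,0,-0.14,0,-0.2,0,0,-0.14,0]'; python3 -m handwheel '[-0.2,0,0,-0.04,0,-0.2,0,0,-0.08,0,-0.2,0,0,-0.08,0]'
```

```text
time: 10.25
tool_pos: [585.7, -224.5, 58.2]
eef_rot: [0.993, -0.121, -0.005, 0.0]
contact_force: [0.4, -0.2, -3.7]
gripper_width: 61.5
time: 10.55
tool_pos: [585.8, -224.6, 57.4]
eef_rot: [0.993, -0.121, -0.004, 0.0]
contact_force: [-4.4, 0.6, 5.4]
gripper_width: 61.4
```

Touchdown at TCP z 57.4 as computed. Now slide toward the far run.

```bash
python3 -m handwheel '[-0.2,0.2,-0.05,0,0,-0.2,0.4,-0.1,0,0,-0.2,0.5,-0.12,0,0,-0.2,0.5,-0.12,0,0]'; python3 -m handwheel '[-0.2,0.08,-0.02,0,0,-0.2,0.16,-0.04,0,0,-0.2,0.16,-0.04,0,0]'
```

```text
time: 10.95
tool_pos: [599.0, -227.7, 57.4]
eef_rot: [0.993, -0.121, -0.004, 0.0]
contact_force: [0.5, -0.4, -1.5]
gripper_width: 61.7
time: 11.25
tool_pos: [601.3, -228.3, 57.5]
eef_rot: [0.993, -0.121, -0.006, 0.001]
contact_force: [-8.1, 1.6, 6.5]
gripper_width: 61.5
```

Far run touched with 8 N. Now the side run, keeping the push on the far one.

```bash
python3 -m handwheel '[-0.2,-0.01,-0.21,0,0,-0.2,-0.06,-0.42,0,0,-0.2,-0.09,-0.55,0,0,-0.2,-0.09,-0.55,0,0]'; python3 -m handwheel '[-0.2,0,-0.08,0,0,-0.2,-0.02,-0.16,0,0,-0.2,-0.02,-0.16,0,0]'
```

```text
time: 11.65
tool_pos: [598.7, -239.4, 57.6]
eef_rot: [0.993, -0.12, -0.007, -0.001]
contact_force: [-4.5, 6.5, 3.3]
gripper_width: 61.8
time: 11.95
tool_pos: [598.1, -241.5, 57.6]
eef_rot: [0.993, -0.119, -0.007, -0.002]
contact_force: [-3.9, 5.1, 1.9]
gripper_width: 61.8
```

```bash
python3 -m handwheel '[-0.2,0.04,-0.12,0,0,-0.2,0.04,-0.22,0,0,-0.2,0.04,-0.22,0,0]'; python3 - <<'E'
from plant import ctrl;import numpy as np
s=ctrl.read_state();d=s['tool_pos'][:2]-[612,-314.5]
R=np.array([[.9715,-.2368],[.2368,.9715]]);print(R@d,R@s['contact_force'][:2],s['contact_force'][2])
E
```

```text
time: 12.25
tool_pos: [598.1, -242.2, 57.8]
eef_rot: [0.993, -0.118, -0.009, -0.005]
contact_force: [-6.7, 12.0, 6.4]
gripper_width: 61.8
[-30.58711982  66.97448486] [-9.39700341 10.06436885] 6.387985878907472
```

```bash
python3 - <<'E'
from h import *
cv2.imwrite("pics/w8.png",ctrl.camera("wrist")[:,:,::-1])
c=ctrl.camera("scene")[:,:,::-1]; cv2.imwrite("pics/sc8f.png",c)
cv2.imwrite("pics/sc8.png",cv2.resize(c[130:240,150:280],None,fx=6,fy=5,interpolation=cv2.INTER_CUBIC))
c=ctrl.camera("side")[:,:,::-1];cv2.imwrite("pics/s8f.png",c)
cv2.imwrite("pics/s8.png",cv2.resize(c[110:230,240:400],None,fx=5,fy=5,interpolation=cv2.INTER_CUBIC))
print(ctrl.read_state()['contact_force'])
E
```

```text
[-7.08349053 12.35347587  6.80893933]
```

View pics/w8.png

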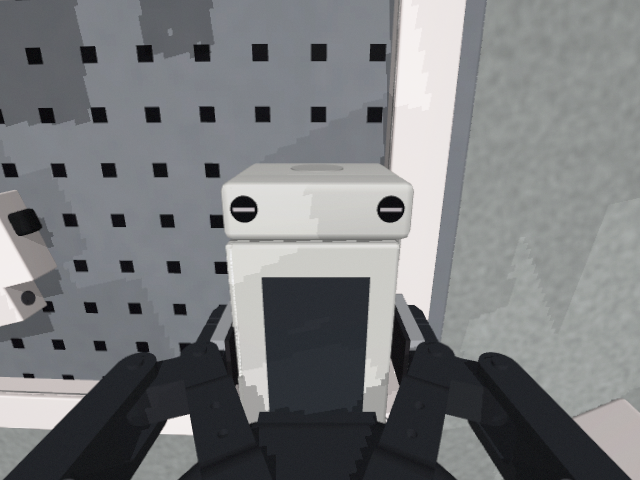

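View pics/s8.png

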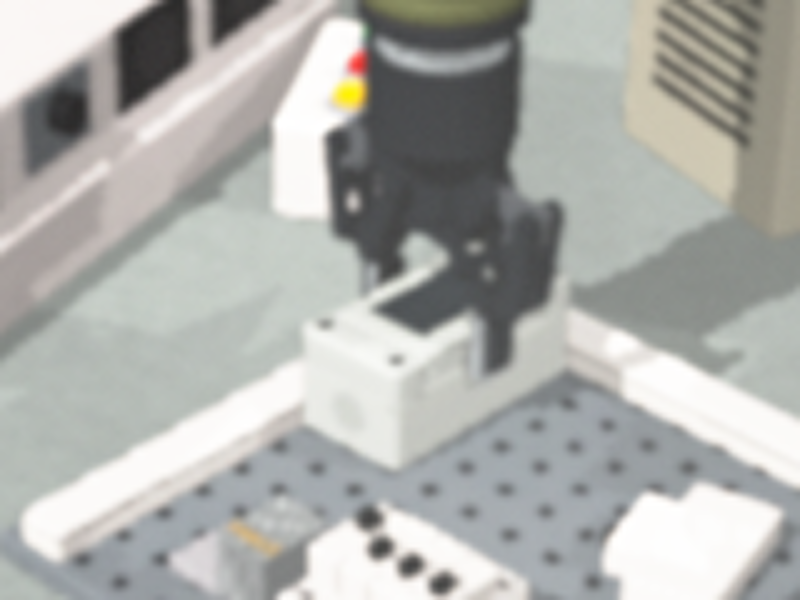

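View pics/sc8.png

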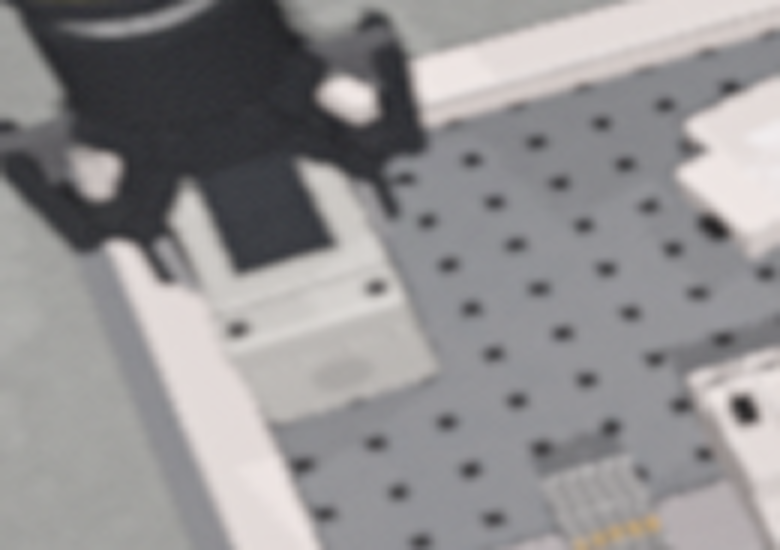

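The enclosure is flat in the corner in all views. I'll check its pose numerically from the visible screws in the scene view at (189.5,195.8) and (212.8,187.3), and in the side view at (305,174.4) and (319.4,181.8).

```bash
python3 - <<'E'
from h import *
R=np.array([[.9715,-.2368],[.2368,.9715]])
f=lambda P:((P[:,:2]-[612,-314.5])@R.T).round(1)
print("expected (-8,121.5),(-56,121.5)")
print("side",f(onz("side",[(305,174.4),(319.4,181.8)],73)),"bottom corner exp(-64,130)",f(onz("side",[(319.6,203.6)],15)))
print("scene",f(onz("scene",[(150+238/6,130+329/5),(150+376/6,130+287/5)],73)), f(onz("scene",[(150+276/6,130+425/5),(150+437/6,130+372/5)],15)))
w=onz("wrist",[(244,209.5),(391,209)],73);print("wrist",f(w)); d=(w[1]-w[0])[:2]@R.T;print(d)
E
```

```text
expected (-8,121.5),(-56,121.5)
side [[ -7.8 122.7]
 [-55.2 121.8]] bottom corner exp(-64,130) [[-62.2 126.9]]
scene [[ -6.9 125.1]
 [-55.1 124.2]] [[ -2.6 132.9]
 [-62.4 130.5]]
wrist [[-54.3 122.3]
 [ -6.  122.9]]
[48.28443474  0.55818061]
```

```bash
python3 -m handwheel '[-0.2,0.1,-0.25,0,0,-0.2,0.15,-0.4,0,0,-0.2,0.15,-0.4,0,0,-0.2,0.15,-0.4,0,0]'; python3 - <<'E'
from plant import ctrl;import numpy as np
s=ctrl.read_state();d=s['tool_pos'][:2]-[612,-314.5]
R=np.array([[.9715,-.2368],[.2368,.9715]]);print(R@d,R@s['contact_force'][:2],s['contact_force'][2],s['moment'])
E
```

```text
time: 12.8
tool_pos: [598.3, -242.7, 58.0]
eef_rot: [0.993, -0.115, -0.014, -0.01]
contact_force: [-17.4, 23.1, 17.0]
gripper_width: 61.6
[-30.32382706  66.53838908] [-22.34311888  18.32393538] 17.00469776413298 [ 4.50899729  3.65280432 -0.82160814]
```

Position barely moves as the push grows, but the tool is starting to tilt and friction could mask a gap. I'll relax, then push mainly at the side run with less downforce.

```bash
python3 -m handwheel '[-0.2,-0.05,0.05,0.06,0,-0.2,-0.05,0.05,0.06,0,-0.2,-0.05,0.05,0.06,0]'; python3 -m handwheel '[-0.2,-0.02,-0.1,0,0,-0.2,-0.05,-0.2,0,0,-0.2,-0.05,-0.25,0,0,-0.2,-0.05,-0.25,0,0]'; python3 - <<'E'
from plant import ctrl;import numpy as np
s=ctrl.read_state();d=s['tool_pos'][:2]-[612,-314.5]
R=np.array([[.9715,-.2368],[.2368,.9715]]);print(R@d,R@s['contact_force'][:2],s['contact_force'][2],s['moment'])
E
```

```text
time: 13.1
tool_pos: [597.4, -242.5, 59.2]
eef_rot: [0.993, -0.116, -0.014, -0.009]
contact_force: [-0.9, 0.2, -3.4]
gripper_width: 61.7
time: 13.5
tool_pos: [597.0, -246.5, 59.2]
eef_rot: [0.993, -0.116, -0.013, -0.011]
contact_force: [1.6, 7.1, -2.7]
gripper_width: 61.6
[-30.6699356   62.50468877] [-0.1674931   7.28216841] -2.7119064510348205 [ 1.5965287  -0.13880281 -0.36539547]
```

Relaxing freed it: it then moved 4 mm further, so the earlier stop was only friction. The tool has also picked up a ~0.034 rad tilt, because each call starts from the measured pose. I'll back off a little and press it flat on the panel to true it up.

```bash
python3 -m handwheel '[-0.2,-0.12,0.2,0,0,-0.2,-0.12,0.2,0,0,-0.2,-0.12,0.2,-0.2,0,-0.2,-0.12,0.2,-0.4,0,-0.2,-0.12,0.2,-0.4,0]'; python3 -m handwheel '[-0.2,0,0,-0.2,0,-0.2,0,0,-0.3,0,-0.2,0,0,-0.3,0]'
```

```text
time: 14.0
tool_pos: [594.1, -241.7, 57.5]
eef_rot: [0.993, -0.116, -0.012, -0.009]
contact_force: [-24.1, 7.0, 61.8]
gripper_width: 61.5
time: 14.3
tool_pos: [594.0, -241.7, 57.4]
eef_rot: [0.993, -0.116, -0.011, -0.007]
contact_force: [-21.6, 6.9, 56.9]
gripper_width: 61.8
```

```bash
python3 -m handwheel '[-0.2,-0.1,0.05,-0.3,0,-0.2,-0.2,0.1,-0.3,0,-0.2,-0.2,0.1,-0.3,0]'; python3 -m handwheel '[-0.2,-0.1,0.05,-0.3,0,-0.2,-0.2,0.1,-0.3,0,-0.2,-0.2,0.1,-0.3,0]'; python3 -m handwheel '[-0.2,-0.1,0.05,-0.3,0,-0.2,-0.2,0.1,-0.3,0,-0.2,-0.2,0.1,-0.3,0]'
```

```text
time: 14.6
tool_pos: [593.4, -241.4, 57.1]
eef_rot: [0.993, -0.116, -0.005, -0.004]
contact_force: [-7.6, 0.8, 40.5]
gripper_width: 61.6
time: 14.9
tool_pos: [593.0, -241.3, 56.9]
eef_rot: [0.993, -0.116, 0.002, -0.002]
contact_force: [-6.7, -1.0, 39.9]
gripper_width: 61.5
time: 15.2
tool_pos: [592.5, -241.2, 57.1]
eef_rot: [0.993, -0.116, 0.008, 0.001]
contact_force: [-4.2, -2.3, 45.3]
gripper_width: 61.9
```

The tool is trued up. Now a single call for the final push: light on the panel, side run first, then the far run.

```bash
python3 -m handwheel '[-0.2,0,0,0.03,0,-0.2,-0.04,-0.15,0.03,0,-0.2,-0.06,-0.28,0.03,0,-0.2,0.1,-0.31,0.03,0,-0.2,0.26,-0.35,0.03,0]'; python3 - <<'E'
from plant import ctrl;import numpy as np
s=ctrl.read_state();d=s['tool_pos'][:2]-[612,-314.5]
R=np.array([[.9715,-.2368],[.2368,.9715]]);print(R@d,R@s['contact_force'][:2],s['contact_force'][2],s['moment'])
E
```

```text
time: 15.7
tool_pos: [595.2, -245.5, 57.0]
eef_rot: [0.993, -0.116, 0.003, -0.001]
contact_force: [-15.3, 13.6, 19.1]
gripper_width: 61.7
[-32.68556963  63.03001362] [-18.1145729    9.63141534] 19.090405027671583 [ 2.96530355  3.83923331 -0.63285258]
```

```bash
python3 -m handwheel '[-0.2,0.02,-0.1,0.03,0,-0.2,0.04,-0.2,0.04,0,-0.2,0.06,-0.2,0.04,0,-0.2,0.08,-0.2,0.04,0]'; python3 - <<'E'
from h import *
s=ctrl.read_state();d=s['tool_pos'][:2]-[612,-314.5]
R=np.array([[.9715,-.2368],[.2368,.9715]]);print(R@d,R@s['contact_force'][:2],s['contact_force'][2],s['moment'])
cv2.imwrite("pics/w9.png",ctrl.camera("wrist")[:,:,::-1])
c=ctrl.camera("scene")[:,:,::-1]; cv2.imwrite("pics/sc9f.png",c)
cv2.imwrite("pics/sc9.png",cv2.resize(c[130:240,150:280],None,fx=6,fy=5,interpolation=cv2.INTER_CUBIC))
c=ctrl.camera("side")[:,:,::-1];cv2.imwrite("pics/s9f.png",c)
cv2.imwrite("pics/s9.png",cv2.resize(c[110:230,240:400],None,fx=5,fy=5,interpolation=cv2.INTER_CUBIC))
E
```

```text
time: 16.1
tool_pos: [595.6, -245.6, 57.2]
eef_rot: [0.993, -0.115, 0.0, -0.004]
contact_force: [-7.0, 13.4, 8.3]
gripper_width: 61.7
[-32.23622846  63.01912649] [-9.95111723 11.41246451] 8.288123023806298 [ 2.63286424  1.41773043 -0.69228172]
```

View pics/w9.png

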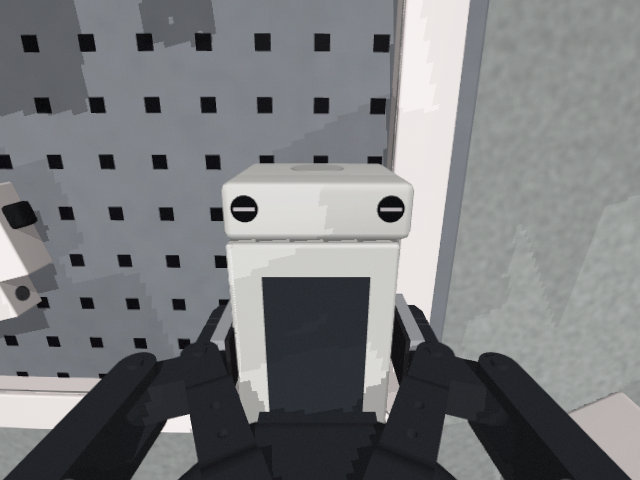

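View pics/s9.png

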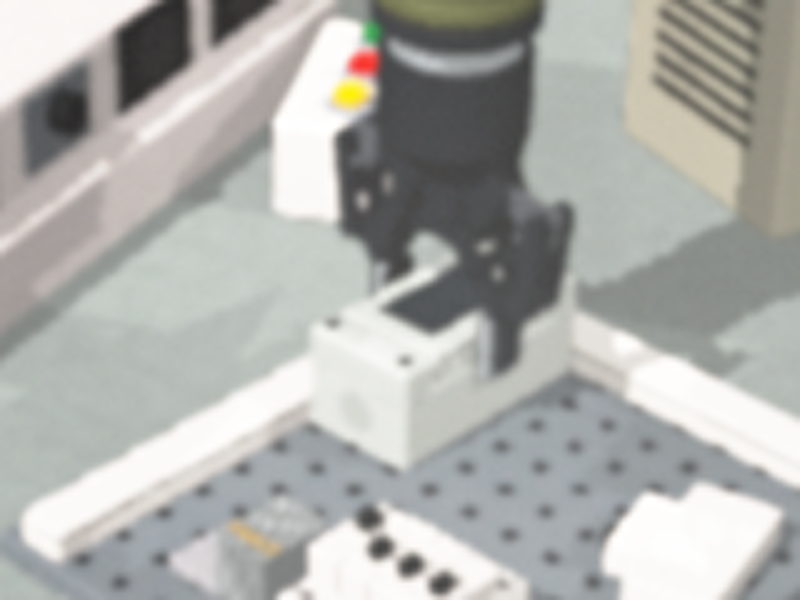

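View pics/sc9.png

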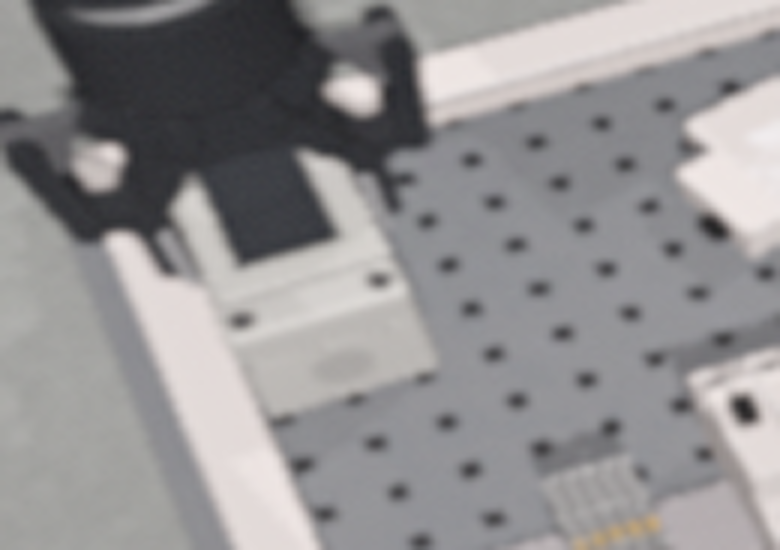

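It moved about 3 mm further home. Check against the same marks.

```bash
python3 - <<'E'
from h import *
R=np.array([[.9715,-.2368],[.2368,.9715]])
f=lambda P:((P[:,:2]-[612,-314.5])@R.T).round(1).tolist()
print("expected (-8,121.5),(-56,121.5)")
print("side",f(onz("side",[(306.6,174.4),(321,182)],73)))
print("scene",f(onz("scene",[(150+241/6,130+320/5),(150+379/6,130+280/5)],73)))
w=onz("wrist",[(244,209),(391,208.8)],73);print("wrist",f(w))
for n,z in(("scene",73),("side",73)): print(n,proj(n,[[*( [612,-314.5]+R.T@np.array(p)),73] for p in((-8,121.5),(-56,121.5))]).round(1).tolist())
E
```

```text
expected (-8,121.5),(-56,121.5)
side [[-10.6, 119.9], [-58.6, 119.7]]
scene [[-9.0, 121.3], [-57.0, 121.3]]
wrist [[-56.3, 118.6], [-8.2, 119.1]]
scene [[189.7, 194.3], [212.7, 186.3]]
side [[305.4, 174.2], [319.7, 181.9]]
```

```bash
python3 -m handwheel '[-0.2,0,-0.1,0.05,0,-0.2,0.06,-0.16,0.06,0,-0.2,0.12,-0.2,0.06,0,-0.2,0.14,-0.2,0.06,0,-0.2,0.14,-0.2,0.06,0]'; python3 - <<'E'
from h import *
s=ctrl.read_state();d=s['tool_pos'][:2]-[612,-314.5]
R=np.array([[.9715,-.2368],[.2368,.9715]]);print(R@d,R@s['contact_force'][:2],s['contact_force'][2],s['moment'])
E
```

```text
time: 16.75
tool_pos: [596.6, -246.0, 57.5]
eef_rot: [0.993, -0.115, -0.004, -0.007]
contact_force: [-8.9, 13.0, 6.9]
gripper_width: 61.4
[-31.19415134  62.92235611] [-11.7811473   10.54928652] 6.926838776737307 [ 2.56681285  1.66970403 -0.94399993]
```

```bash
python3 -m handwheel '[-0.2,0.06,-0.1,0.1,0,-0.2,0.08,-0.14,0.12,0,-0.2,0.1,-0.16,0.12,0,-0.2,0.1,-0.16,0.12,0]'; python3 - <<'E'
from h import *
s=ctrl.read_state();d=s['tool_pos'][:2]-[612,-314.5]
R=np.array([[.9715,-.2368],[.2368,.9715]]);print(R@d,R@s['contact_force'][:2],s['contact_force'][2],s['moment'])
E
```

```text
time: 17.15
tool_pos: [596.7, -246.3, 58.6]
eef_rot: [0.993, -0.114, -0.007, -0.01]
contact_force: [-5.1, 10.5, -0.2]
gripper_width: 61.6
[-31.04001436  62.67362807] [-7.39599917  8.97279654] -0.24166530679271286 [ 2.15770501  1.05689741 -0.58045007]
```

Hovering light on the panel (|Fz|<1 N) with 7 N and 9 N lateral means both runs really are in contact. The tool is again ~0.024 rad off vertical, so I'll true it up once more and make the final push short.

```bash
python3 -m handwheel '[-0.2,-0.05,0.1,-0.25,-0.1,-0.2,-0.1,0.15,-0.3,-0.1,-0.2,-0.1,0.15,-0.3,-0.1]'; python3 -m handwheel '[-0.2,-0.08,0.08,-0.3,0,-0.2,-0.12,0.16,-0.3,0,-0.2,-0.12,0.16,-0.3,0]';python3 -m handwheel '[-0.2,-0.08,0.08,-0.3,0,-0.2,-0.12,0.16,-0.3,0,-0.2,-0.12,0.16,-0.3,0]'
```

```text
time: 17.45
tool_pos: [596.7, -245.4, 57.1]
eef_rot: [0.993, -0.12, -0.003, -0.007]
contact_force: [-10.5, -1.1, 44.2]
gripper_width: 61.7
time: 17.75
tool_pos: [596.4, -245.3, 56.8]
eef_rot: [0.993, -0.12, 0.002, -0.003]
contact_force: [-12.5, -3.3, 53.5]
gripper_width: 61.8
time: 18.05
tool_pos: [596.1, -245.2, 56.9]
eef_rot: [0.993, -0.12, 0.006, 0.001]
contact_force: [-10.4, -3.9, 55.5]
gripper_width: 62.0
```

```bash
python3 -m handwheel '[-0.2,0,0,0.06,0,-0.2,0.02,-0.1,0.06,0,-0.2,0.08,-0.18,0.05,0,-0.2,0.16,-0.24,0.05,0,-0.2,0.16,-0.24,0.05,0]'; python3 - <<'E'
from h import *
s=ctrl.read_state();d=s['tool_pos'][:2]-[612,-314.5]
R=np.array([[.9715,-.2368],[.2368,.9715]]);print(R@d,R@s['contact_force'][:2],s['contact_force'][2],s['moment'])
E
```

```text
time: 18.55
tool_pos: [596.7, -246.0, 57.1]
eef_rot: [0.993, -0.119, 0.001, -0.002]
contact_force: [-13.2, 13.2, 13.9]
gripper_width: 61.8
[-31.07847224  62.90415136] [-15.97598386   9.69771241] 13.930217195094583 [ 2.85928684  2.63877355 -0.2689674 ]
```

```bash
python3 -m handwheel '[-0.2,0.1,-0.2,0.06,0,-0.2,0.1,-0.22,0.08,0,-0.2,0.1,-0.24,0.08,0,-0.2,0.1,-0.24,0.08,0]'; python3 - <<'E'
from h import *
R=np.array([[.9715,-.2368],[.2368,.9715]])
for k in range(2):
    s=ctrl.read_state();d=s['tool_pos'][:2]-[612,-314.5]
    print(s['eef_rot'].round(3),s['gripper_width'].round(1),R@d,R@s['contact_force'][:2],s['contact_force'][2])
    for n in("wrist","scene","side"): 
        c=ctrl.camera(n)[:,:,::-1]; cv2.imwrite(f"pics/{n}_f.png",c)
        if n=="side": cv2.imwrite("pics/s10.png",cv2.resize(c[110:230,240:400],None,fx=5,fy=5,interpolation=cv2.INTER_CUBIC))
        if n=="scene":cv2.imwrite("pics/sc10.png",cv2.resize(c[130:240,150:280],None,fx=6,fy=5,interpolation=cv2.INTER_CUBIC))
E
```

```text
time: 18.95
tool_pos: [596.9, -246.2, 57.4]
eef_rot: [0.993, -0.118, -0.002, -0.006]
contact_force: [-8.0, 15.1, 6.0]
gripper_width: 61.9Traceback (most recent call last):
  File "<stdin>", line 5, in <module>
AttributeError: 'float' object has no attribute 'round'
```

```bash
python3 - <<'E'
from h import *
R=np.array([[.9715,-.2368],[.2368,.9715]])
for k in range(2):
    s=ctrl.read_state();d=s['tool_pos'][:2]-[612,-314.5]
    print(s['eef_rot'].round(3),round(s['gripper_width'],1),R@d,R@s['contact_force'][:2],s['contact_force'][2])
    for n in("wrist","scene","side"): 
        c=ctrl.camera(n)[:,:,::-1]; cv2.imwrite(f"pics/{n}_f.png",c)
        if n=="side": cv2.imwrite("pics/s10.png",cv2.resize(c[110:230,240:400],None,fx=5,fy=5,interpolation=cv2.INTER_CUBIC))
        if n=="scene":cv2.imwrite("pics/sc10.png",cv2.resize(c[130:240,150:280],None,fx=6,fy=5,interpolation=cv2.INTER_CUBIC))
E
```

```text
[ 0.993 -0.118 -0.002 -0.006] 61.9 [-30.86836455  62.78957723] [-11.40372344  12.80040692] 5.985715980701231
[ 0.993 -0.118 -0.002 -0.006] 61.4 [-30.89931027  62.76810061] [-11.62282211  13.48062826] 6.157608567427182
```

View pics/s10.png

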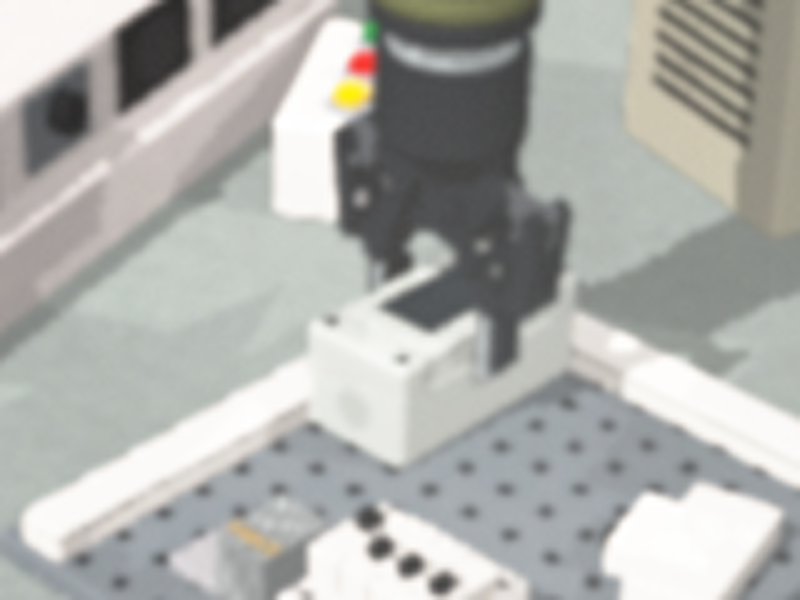

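View pics/sc10.png

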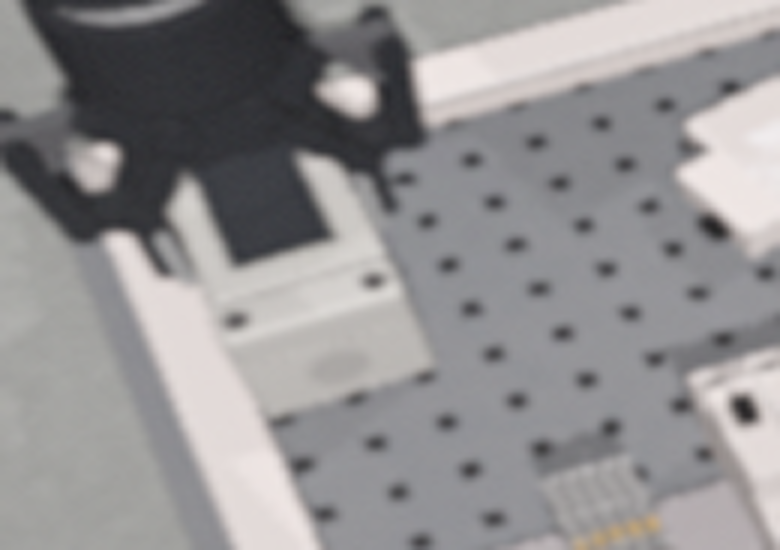

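View pics/wrist_f.png

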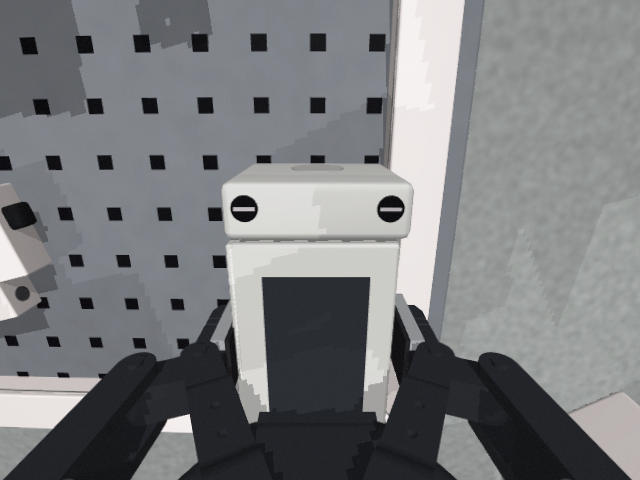

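View pics/scene_f.png

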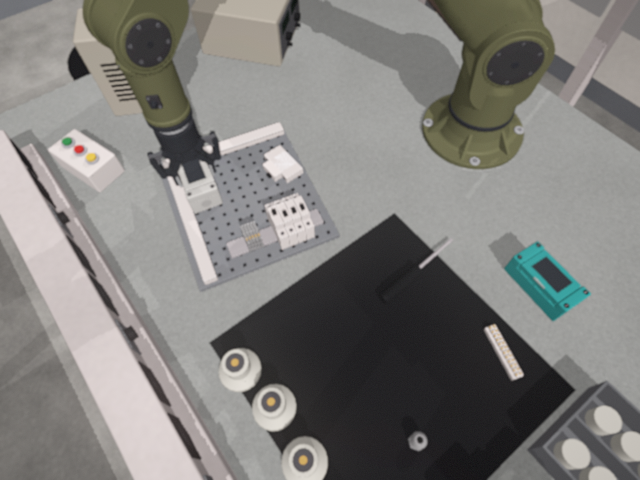

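In these last views the enclosure sits flat in the corner with its cover flush. Its screws in the scene view, at (189.3,194.0) and (212.3,186.2), are within 0.5 px of where home predicts. The bystanders are where they were, and the push is steady at about 12 N and 13 N. I'm handing in.

```bash
python3 -c "
from plant import ctrl
print(ctrl.sign_off())
s=ctrl.read_state();print(s['time'],s['tool_pos'],s['contact_force'])"
```

```text
the job is handed in; nothing more can be done
None
the job is handed in; nothing more can be done
```

I pressed the cover shut, carried the enclosure to the panel, pushed it into the trunking corner, and handed in with it still gripped and pushed against both runs. No verdict came back, so these are my own last checks.

- **Cover:** it closed with the fingertips at 57 mm and 18 N pushing back. It looked flush in every later view.
- **Push:** about 12 N toward the far run and 13 N toward the side run, steady over two readings. About 6 N was pressing on the panel, and friction there takes up part of the sideways figures. An earlier push with almost no load on the panel still read 7 N and 9 N, so both runs were being touched.
- **Fit:** the end-cap screws in the scene view were within 0.5 px of where home puts them. The tool was 0.012 rad off vertical.
- **Bystanders:** by eye, none had moved in the last scene view.

**What went wrong or disagreed:**
- **First push:** it stopped about 3 mm short of the side run because of friction, and I mistook that for contact until I eased off the panel.
- **Tilt:** that pushing tipped the tool by up to 0.034 rad. I pressed the enclosure flat on the panel to straighten it, then pushed again.
- **Position readings:** before the last 1 mm of travel, the camera views put the enclosure at x -32 to -35 mm and y 62 to 65 mm (home is -32 and 65). The final tool reading of -30.9 and 62.8 mm is also about 2 mm low in y, close to the calibration error. I trusted the contact forces for y.

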